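# Set a well plate on the tilted viewer

## Robot

A 7-joint arm with a two-finger parallel gripper is mounted at the origin on a cart in front of the work surface, level with it; the furniture and walls round the work are solid. World frame = base frame: x ahead of the robot, y to its left, z up, the work surface at z = 0. Lengths are in m, angles in rad, forces in N, time in s.
With the tool pointing down it reaches from about 0.35 to 0.9 m from the base axis. Payload 19.9 kg.
Tool frame: the origin (TCP) lies on the centre line of the jaws, within the pads' length; the fingertips stand 17 mm ahead of it and the grasp point (between the pads) lies 2 mm behind it; z points along the fingers, y is the line along which they close (so a half turn about z gives the same grasp; the last joint's range is limited). The gripper opens to 85 mm and grips with 20 to 120 N. Pads are 22 mm wide; open, the fingers measure 114 mm over their backs; the gripper's body (76 mm by 85 mm) begins 54 mm behind the grasp point. The pads swing forward as they close: fully open they stand 13 mm farther back than shut.
Start: joints at [-1.165, 0.417, -0.01, 1.614, 0.005, 1.111, -0.053], TCP at [0.27, 0.564, 0.248] pointing down, gripper open.
Joint ranges: [-2.81, 2.81], [-0.39, 2.02], [-1.27, 1.25], [0.06, 2.57], [-1.19, 4.33], [0.19, 2], [-2.82, 2.82]. Speed limits (rad/s): [1.89, 1.89, 2.39, 2.39, 3.01, 3.01, 3.01].

## Interface

Orientations are given as a rotation vector (axis times angle).
In Python, from station import get_obs, camera, sign_off gives the robot as it stands.
- The arm moves only by the tool drive_tool, never from a script. Its argument "motion" is a list of rows, each an object with "twist": the turn, a rotation vector about the tool's x, y, z scaled (see below), a list of three; "xyz": the shift along the tool's x, y, z scaled (see below), a list of three; "hand": the gripper's target within -1 to 1 (shut at 1, half-way at 0, fully open at -1). A call has exactly 10 rows; each row shifts and turns the commanded pose from where the row before left it, along the tool's axes as they then stand; what a row does not reach is not made up. The controller multiplies each number of a shift by 40 mm and each number of a turn by 5 degrees. A row lasts 1/8 s, in which the tool goes at most 62.5 mm and 10.7 degrees, less where a joint would pass 70% of its speed; a pose out of reach is approached as far as the arm can. A call with a number of a shift or a turn outside -1 to 1 is refused whole. A call with a gripper value outside its range is refused whole. The fingers move at their own pace and stop on an object; "squeeze" is the grip in N (left out, the last holds). Time passes only in rows, so rows that do not move let the fingers close, or fill a call up. It gives the time, the measured TCP pose, the force, the opening and the grip force at its end, in the units of the state.
- get_obs(): the state, without advancing time (a new reading comes with each control period).
- camera(name): name is "side" or "top"; returns a dict with "color" (400x640x3 uint8, red, green, blue), "fx", "fy", "cx", "cy" (pixels), "xyz" and "orientation" of the camera in the world. Camera axes: x right, y up, looking along -z (the intrinsics and any distortion apply to the point x, -y, -z); pixel columns grow to the right and rows downward; lengths in m; the calibration is good to about 2 mm. A picture is of the moment at which its call begins. There is no depth.
- sign_off(): hands the job in; it is judged then, once.
The state is a dict: "time_s": time; "q": joint angles; "joint_vel": joint speeds; "effort": joint torques, N m; "tool_pos": TCP position; "tool_rot": TCP orientation; "ft_force": force on the tool from outside, world axes, zero at the start; "ft_torque": the same for the moment, N m; "opening": finger opening in m; "grasp_force": force on a finger pad.
Only numpy, scipy, OpenCV 4.12 (cv2) and the standard library are available. Lean on these libraries where they do the work, as an engineer would, in place of code of your own. Each camera call takes 0.05 s, during which the arm holds its last target. There are 200 camera calls.

## Task

Get the plate viewer ready for reading: take the black-capped sample jar off the viewer's slope and stand it upright in the middle of the blue mat. Then bring the well plate from the viewer's flat deck down onto the slope, so that it lies flat on the slope, square, with its lower long edge resting against the ledge at the foot and its near end against the side fence. The lamp toggle beside the deck must end up on (thrown to the green dot's side, away from the slope): flip it if it is off, never switch it off, and do not disturb the other things on the bench.

Things in the scene. Friction and masses are not known exactly. Their poses are not given: they have to be found in the camera images.
- viewer: Fixed grey plate viewer: a flat deck with a slope beside it. Origin on the bench under it; x points from slope to deck (about the robot's left), y roughly towards the robot, z up. Deck: x 0 to 115 mm, y -100 to 90, top z = 46.6. From the deck's edge at x = 0 the slope, equally wide, falls 20 degrees to -x; its -y side is open. Black switch box beyond the deck: x 20 to 95, y -145 to -101, top z = 46.6 mm.
- ledge (a point): Foot of the slope at the inner face of the aluminium bottom ledge, at x = -95, y = 0, z = 12 mm of the viewer; axes as the viewer's. The ledge runs along the viewer's y over the slope's whole width, is 6 mm thick and stands 8 mm square off the slope.
- fence (a point): Middle of the foot of the side fence's inner face (viewer y = +80 mm); axes as the viewer's. The aluminium fence stands along the slope's side nearest the robot, from the ledge 88 mm up, 6 mm thick, 8 mm above the slope.
- home (a point): Where the centre of the plate's underside lies when it is fully home against ledge and fence: viewer x = -55.1, y = 16.5, z = 26.5 mm; axes as the viewer's (not tilted).
- well_plate: Loose 24-well plate: flat block 85 mm (x) by 127 mm (y) by 20 mm high, about 0.12 kg, straight upright sides, purple wells on top; too wide to grasp across. Origin at the centre of its underside, z up. Starts flat on the deck, long side roughly along the viewer's y, about 5 to 16 mm from the deck's edge at the slope. It does not slide down the slope by itself: it has to be pushed down.
- jar: Loose glass sample jar with a black screw cap, 45 mm diameter, 61 mm tall (cap: the top 17 mm), about 0.08 kg. Origin at the centre of its underside, z along its axis. It starts standing on the slope against the ledge, so tilted 20 degrees with its top leaning down-slope (viewer -x). Set down tilted like that on its bottom edge and let go, it rights itself.
- mat: Fixed flat blue mat, 120 x 120 mm, 3 mm thick. Origin at the centre of its underside.
- toggle (a joint): Lamp toggle: red-tipped lever, 45 mm long, 16 mm wide along y, on the switch box, pivot at viewer x = 57.5, y = -123, z = 47.6 mm, turning about the viewer's y. 0 rad = off, leaning 26 degrees to the slope's side (viewer -x); 0.9 rad = on, leaning 26 degrees the other way (viewer +x), to the green dot. Starts on or off. Very light to push; past its middle it falls over by itself.
- toggle_tip (a point): Centre of the red ball (18 mm diameter) on the end of the toggle, 36 mm from its pivot.
- amber_bottle: Bystander: amber reagent bottle with white cap, 64 mm diameter, 138 mm tall; origin at the centre of its underside.
- vial: Bystander: small vial with yellow contents, 22 mm diameter, 56 mm tall; origin at the centre of its underside.
- other_jar: Bystander: another black-capped sample jar, 45 mm diameter, 61 mm tall, standing on the bench; origin at the centre of its underside.
- tape: Bystander: roll of label tape lying flat, 72 mm diameter, 19 mm tall; origin at the centre of its underside.
Things that resemble listed ones, but are neither listed nor needed, are in the scene too. Leave any pink or yellow look-alike of the jar alone.

How it is judged:
On the way, in this order (a step that is already met when the one before it is completed fails the run):
1. the sample jar stands upright on the mat (horizontal distance between jar and mat below 0.042 m and angle between jar's own z axis and vertical below 0.15 rad and height (world z) of jar below 0.008 m), for 0.2 s.
2. the plate lies flat on the slope, against the ledge and the fence (x of well_plate in the frame of viewer between -0.059 and -0.0505 m and y of well_plate in the frame of viewer between 0.0115 and 0.021 m and z of well_plate in the frame of viewer below 0.031 m and angle between well_plate's own z axis and vertical between 0.3 and 0.4 rad and angle between the y axis of well_plate and the y axis of viewer, either way round below 0.06 rad), for 0.2 s.
At the end, for the whole second after the job is handed in: The jar stands upright on the mat, its centre within 42 mm of the mat's; the plate lies flat on the slope (tilted 20 degrees, within 3), square to the ledge within 0.06 rad and at most about 5 mm from both the ledge and the side fence; plate and jar at rest; the toggle is on (over 0.7 rad) (all of step 1 and all of step 2 and linear speed of each of well_plate, jar below 0.01 m/s and value of joint toggle above 0.7 rad); the robot touches nothing.
It fails at once if the lamp is switched off after having been on (value of joint toggle below 0.2 rad and distance of toggle_tip from where it was at the start of the episode above 0.022 m).
It fails at once if the plate is tipped far over (angle between well_plate's own z axis and vertical above 0.8 rad).
It fails at once if the jar is knocked over (angle between jar's own z axis and vertical above 1.2 rad).
It fails at once if a bystander is disturbed (distance of any of amber_bottle, vial, other_jar, tape from where it was at the start of the episode above 0.02 m).
It also fails if it takes over 72 s, if anything falls off the work surface, if the arm or the gripper's body presses on something with over 40 N, if the wrist force passes 120 N, or if a joint passes its speed limit or range.

## Working session

There is one attempt and no reset: what is moved stays moved. The work goes in short steps, Python scripts to look and compute and a tool call to move; the robot and the scene stay as the last step left them, time stands still between calls to the robot, and variables do not carry over. Pictures are saved under pics/ and viewed, at most 10 in all, crops included, and the job is handed in when it is done.

Besides the shell and the picture viewer there is one more tool, called after ">>>" as a command line: name --argument value ..., lists and objects as JSON in quotes. drive_tool: Moves the arm, as the interface text tells. Shifts and turns lie within -1 to 1; 1 stands for 40 mm of shift or 5 degrees of turn. Its arguments: {"type":"object","properties":{"motion":{"type":"array","items":{"type":"object","properties":{"twist":{"type":"array","items":{"type":"number","minimum":-1,"maximum":1}},"xyz":{"type":"array","items":{"type":"number","minimum":-1,"maximum":1}},"hand":{"type":"number"}}}},"squeeze":{"type":"number"}},"required":["motion"]}

```bash
mkdir -p pics; ls; python3 - <<'E'
from station import get_obs,camera
import cv2,pickle
o=get_obs();print({k:o[k] for k in('time_s','tool_pos','tool_rot','opening','ft_force')})
d={}
for n in('side','top'):
    c=camera(n);d[n]=c;cv2.imwrite(f'pics/{n}0.png',c['color'][:,:,::-1]);print(n,{k:v for k,v in c.items() if k!='color'})
pickle.dump(d,open('cam0.pkl','wb'))
E
```

```text
pics
{'time_s': 0.0, 'tool_pos': array([0.26989952, 0.56335316, 0.24766228]), 'tool_rot': array([-6.95987569e-01, -3.06330861e+00,  1.90871318e-03]), 'opening': 0.08548219949691599, 'ft_force': array([-0.4083626 , -0.05155354,  0.15901856])}
side {'fx': 375.4269770464812, 'fy': 375.4269770464812, 'cx': 322.8391909941294, 'cy': 203.00349010193025, 'xyz': array([ 0.03036697, -0.71933095,  0.70845728]), 'orientation': array([ 0.9460902 , -0.24836305, -0.49116398])}
top {'fx': 473.2147233112515, 'fy': 473.2147233112515, 'cx': 319.60429795098906, 'cy': 197.91746234212138, 'xyz': array([0.43206121, 0.09281176, 1.35436304]), 'orientation': array([ 0.03808875, -0.05376186, -1.5867918 ])}
```

View pics/top0.png

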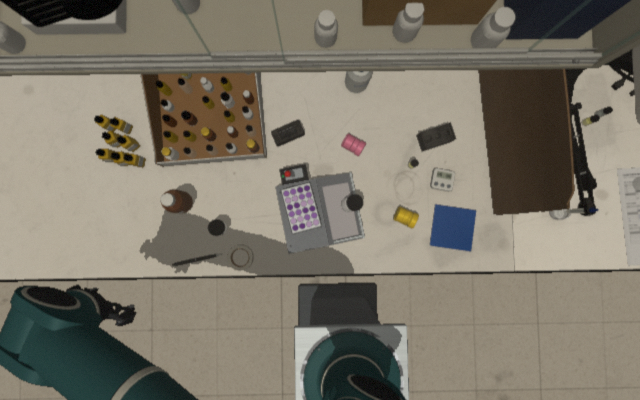

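View pics/side0.png

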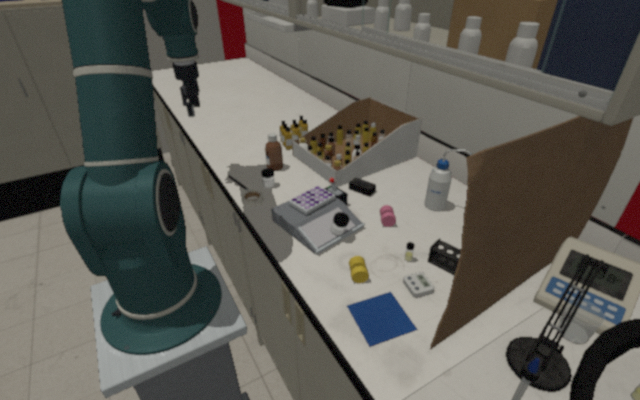

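The top view shows the viewer around (320,210), the jar's cap at (354,203), the mat around (453,228), the yellow look-alike at (405,216), the vial at (413,161), the other jar at (216,227), and the tape at (242,257). The side view agrees with this. Next I'll enlarge the viewer area.

```bash
python3 - <<'E'
import cv2,pickle,numpy as np
d=pickle.load(open('cam0.pkl','rb'))
t=d['top']['color'][155:260,270:370,::-1];s=d['side']['color'][165:265,260:375,::-1]
cv2.imwrite('pics/c_top.png',cv2.resize(t,(700*100//125,588),interpolation=cv2.INTER_CUBIC) if 0 else cv2.resize(t,None,fx=5.6,fy=5.6,interpolation=cv2.INTER_CUBIC))
cv2.imwrite('pics/c_side.png',cv2.resize(s,None,fx=6,fy=6,interpolation=cv2.INTER_CUBIC))
E
```

```text
(no output)
```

View pics/c_top.png

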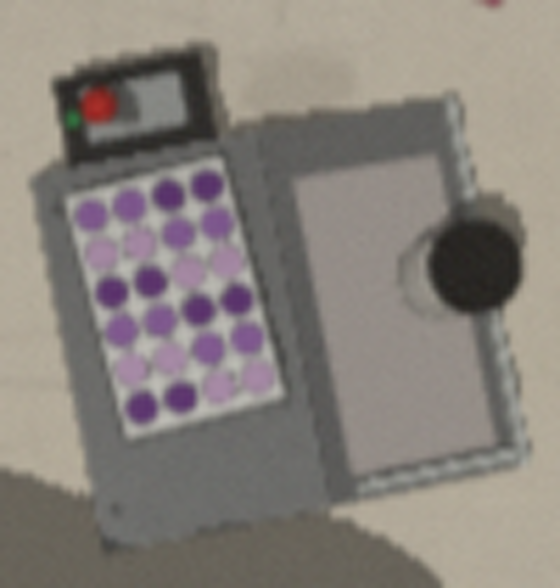

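View pics/c_side.png

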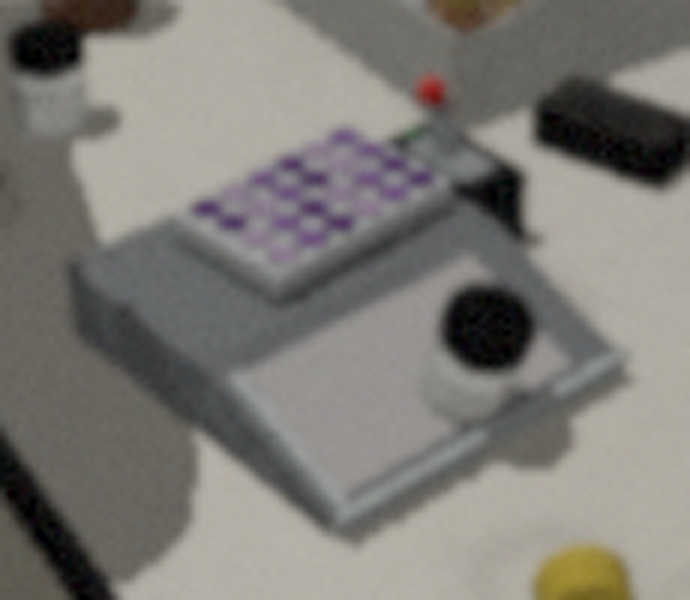

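```bash
cat > h.py <<'E'
import numpy as np,cv2,pickle
from scipy.spatial.transform import Rotation as R
from scipy.optimize import least_squares
def proj(c,P):
    p=(np.atleast_2d(P)-c['xyz'])@R.from_rotvec(c['orientation']).as_matrix()
    return np.c_[c['cx']-c['fx']*p[:,0]/p[:,2],c['cy']+c['fy']*p[:,1]/p[:,2]]
def ray(c,uv,z):
    d=R.from_rotvec(c['orientation']).as_matrix()@np.array([(uv[0]-c['cx'])/c['fx'],-(uv[1]-c['cy'])/c['fy'],-1])
    return c['xyz']+d*(z-c['xyz'][2])/d[2]
def V(v,P):
    P=np.atleast_2d(P)/1000.; c,s=np.cos(v[2]),np.sin(v[2])
    return np.c_[v[0]+c*P[:,0]-s*P[:,1],v[1]+s*P[:,0]+c*P[:,1],P[:,2]]
ct=lambda a:np.array([270,155])+(np.array(a)+.5)/5.6-.5
cs=lambda a:np.array([260,165])+(np.array(a)+.5)/6-.5
E
python3 - <<'E'
from h import *
d=pickle.load(open('cam0.pkl','rb'));T,S=d['top'],d['side']
P=[(115,-100,46.6),(115,90,46.6),(0,-100,46.6),(0,90,46.6),(-103.4,-100,17.5),(-103.4,90,17.5)]
px=ct([(33,182),(107,547),(258,133),(331,503),(462,95),(527,462)])
f=lambda v:(proj(T,V(v,P))-px).ravel()
r=least_squares(f,[.4,.1,1.4]);v=r.x;print(v,r.fun.round(1))
Ps=[(115,90,46.6),(-103.4,90,17.5),(-103.4,-100,17.5)]
print('side err',proj(S,V(v,Ps))-cs([(75,262),(338,520),(625,358)]))
np.save('v.npy',v)
print('toggle on/off',proj(T,V(v,[(73.3,-123,80),(41.7,-123,80)])),ct((97,105)),'side',proj(S,V(v,[(73.3,-123,80),(41.7,-123,80)])),cs((430,90)))
iv=lambda w:(R.from_euler('z',-v[2]).as_matrix()@(w-[v[0],v[1],0]))*1e3
for p in [(65,197),(220,157),(285,397),(127,438)]: print('plate',iv(ray(T,ct(p),.0666)).round(1))
# jar on slope
def jar(y,h,off=0):
    s,c=np.sin(np.radians(20)),np.cos(np.radians(20))
    b=np.array([-95,y,12])+22.5*np.array([c,0,s]); return b+h*np.array([-s,0,c])
for y in(-40,-30,-20,-10): print(y,proj(T,V(v,jar(y,61))),proj(S,V(v,jar(y,61))))
print('jar cap px',ct((475,267)),cs((488,328)))
m=cv2.inRange(cv2.cvtColor(T['color'],cv2.COLOR_RGB2HSV),(100,120,60),(125,255,255));m[:,:420]=0;m[:190]=0;m[260:]=0;m[:,485:]=0
mm=cv2.moments(m,True);print(mm['m00']);mat=ray(T,(mm['m10']/mm['m00'],mm['m01']/mm['m00']),.003);print('mat',mat,cv2.minAreaRect(cv2.findNonZero(m)))
m=cv2.inRange(cv2.cvtColor(S['color'],cv2.COLOR_RGB2HSV),(100,120,60),(125,255,255));m[:280]=0;m[:,:340]=0;m[:,425:]=0
mm=cv2.moments(m,True);print(mm['m00']);print('mat side',ray(S,(mm['m10']/mm['m00'],mm['m01']/mm['m00']),.003))
for n,p,z in[('yellow',(405,216),.03),('vial',(413,161),.056),('otherjar',(216,227),.061),('amber',(168,200),.138),('tape',(242,257),.019),('pink',(353,144),.03)]:print(n,ray(T,p,z).round(3))
from station import get_obs
print(R.from_rotvec(get_obs()['tool_rot']).as_matrix().round(3))
E
```

```text
[0.46648136 0.07106408 1.75045212] [-0.5 -1.4 -0.5  1.   0.1 -0.7  0.5  0.6 -0.7  0.1  1.1  0.3]
side err [[-1.92542231  0.54574741]
 [ 0.33191553  1.20918345]
 [ 1.2735296  -0.03754726]]
toggle on/off [[287.50892436 173.32597868]
 [298.97975715 171.06920225]] [286.91071429 173.33928571] side [[331.55702049 180.7136242 ]
 [338.18533412 184.58633463]] [331.25       179.58333333]
plate [ 99.3 -83.7  66.6]
plate [ 21.5 -88.2  66.6]
plate [13.2 32.5 66.6]
plate [92.1 37.  66.6]
-40 [[354.37391872 191.3822369 ]] [[349.16529688 214.74676441]]
-30 [[355.10994252 194.99679823]] [[346.60469656 216.13580182]]
-20 [[355.84660351 198.61448879]] [[344.01818981 217.53889258]]
-10 [[356.58390253 202.23531262]] [[341.40538147 218.95625104]]
jar cap px [354.41071429 202.26785714] [340.91666667 219.25      ]
1584.0
mat [ 0.41976112 -0.29989295  0.003     ] ((452.6300354003906, 227.5900115966797), (40.163658142089844, 39.73939895629883), 8.130102157592773)
2007.0
mat side [ 0.42079855 -0.30255649  0.003     ]
yellow [ 0.455 -0.159  0.03 ]
vial [ 0.606 -0.181  0.056]
otherjar [0.433 0.363 0.061]
amber [0.504 0.469 0.138]
tape [0.348 0.299 0.019]
pink [ 0.66  -0.018  0.03 ]
[[-0.902  0.432 -0.   ]
 [ 0.432  0.902 -0.001]
 [-0.    -0.001 -1.   ]]
```

Toggle: the red ball matches the "on" projection in both views, so I'll leave it alone. Next is the jar fit and a motion helper.

```bash
cat >> h.py <<'E'
try: v=np.load('v.npy'); RV=R.from_euler('z',v[2]).as_matrix()
except Exception: pass
def toolR(t):
    s,c=np.sin(np.radians(t)),np.cos(np.radians(t))
    return RV@np.array([[c,0,s],[0,-1,0],[s,0,-c]])
def plan(pos,tilt,n=10,Rt=None):
    from station import get_obs
    o=get_obs();R0=R.from_rotvec(o['tool_rot']);Rt=R.from_matrix(toolR(tilt) if Rt is None else Rt)
    rv=(R0.inv()*Rt).as_rotvec();dp=(np.array(pos)-o['tool_pos'])/n
    print('t',o['time_s'],'pos',o['tool_pos'].round(4),'need deg',np.degrees(rv).round(1),'dist',np.round(np.array(pos)-o['tool_pos'],4))
    for i in range(n):
        Ri=R0*R.from_rotvec(rv*i/n)
        print((np.degrees(rv)/n/5).round(2).tolist(),(Ri.inv().apply(dp)/.04).round(2).tolist())
s20,c20=np.sin(np.radians(20)),np.cos(np.radians(20))
def slope(a,y,h): # a mm up slope from ledge, h mm off slope -> world
    return V(v,np.array([-95,y,12])+a*np.array([c20,0,s20])+h*np.array([-s20,0,c20]))[0]
E
python3 - <<'E'
from h import *
d=pickle.load(open('cam0.pkl','rb'));T,S=d['top'],d['side']
f=lambda q:np.r_[(proj(T,slope(q[0],q[1],61))-ct((475,267))).ravel(),(proj(S,slope(q[0],q[1],61))-cs((488,328))).ravel()]
r=least_squares(f,[22.5,-10]);print(r.x,r.fun)
print(slope(22.5,-10,36))
plan(slope(22.5,-10,136),20,20)
E
```

```text
[ 25.86179791 -10.23386482] [ 1.04843805  0.08907091 -0.21327788 -1.16813504]
[ 0.49171815 -0.01193178  0.05352439]
t 0.1 pos [0.2699 0.5634 0.2477] need deg [-9.5 18.5 53.5] dist [ 0.2279 -0.609  -0.1002]
[-0.09, 0.19, 0.54] [-0.59, -0.56, 0.13]
[-0.09, 0.19, 0.54] [-0.61, -0.54, 0.11]
[-0.09, 0.19, 0.54] [-0.64, -0.51, 0.1]
[-0.09, 0.19, 0.54] [-0.66, -0.48, 0.08]
[-0.09, 0.19, 0.54] [-0.69, -0.45, 0.07]
[-0.09, 0.19, 0.54] [-0.71, -0.42, 0.05]
[-0.09, 0.19, 0.54] [-0.73, -0.38, 0.04]
[-0.09, 0.19, 0.54] [-0.74, -0.35, 0.02]
[-0.09, 0.19, 0.54] [-0.76, -0.31, 0.01]
[-0.09, 0.19, 0.54] [-0.77, -0.28, -0.01]
[-0.09, 0.19, 0.54] [-0.79, -0.24, -0.02]
[-0.09, 0.19, 0.54] [-0.8, -0.2, -0.04]
[-0.09, 0.19, 0.54] [-0.8, -0.17, -0.05]
[-0.09, 0.19, 0.54] [-0.81, -0.13, -0.06]
[-0.09, 0.19, 0.54] [-0.81, -0.09, -0.08]
[-0.09, 0.19, 0.54] [-0.82, -0.05, -0.09]
[-0.09, 0.19, 0.54] [-0.82, -0.01, -0.11]
[-0.09, 0.19, 0.54] [-0.81, 0.03, -0.12]
[-0.09, 0.19, 0.54] [-0.81, 0.07, -0.13]
[-0.09, 0.19, 0.54] [-0.8, 0.11, -0.14]
```

>>> drive_tool --motion '[{"twist": [-0.09,0.19,0.54],"xyz": [-0.59,-0.56,0.1],"hand": -1},{"twist": [-0.09,0.19,0.54],"xyz": [-0.61,-0.54,0.1],"hand": -1},{"twist": [-0.09,0.19,0.54],"xyz": [-0.64,-0.51,0.1],"hand": -1},{"twist": [-0.09,0.19,0.54],"xyz": [-0.66,-0.48,0.08],"hand": -1},{"twist": [-0.09,0.19,0.54],"xyz": [-0.69,-0.45,0.07],"hand": -1},{"twist": [-0.09,0.19,0.54],"xyz": [-0.71,-0.42,0.05],"hand": -1},{"twist": [-0.09,0.19,0.54],"xyz": [-0.73,-0.38,0.04],"hand": -1},{"twist": [-0.09,0.19,0.54],"xyz": [-0.74,-0.35,0.02],"hand": -1},{"twist": [-0.09,0.19,0.54],"xyz": [-0.76,-0.31,0.01],"hand": -1},{"twist": [-0.09,0.19,0.54],"xyz": [-0.77,-0.28,-0.01],"hand": -1}]' --squeeze 30

```text
time_s: 1.35
tool_pos: [0.3831, 0.2576, 0.1992]
tool_rot: [-1.33, -2.682, -0.169]
ft_force: [0.8, 0.7, 0.1]
opening: 0.0857
grasp_force: 0.0
```

>>> drive_tool --motion '[{"twist": [-0.09,0.19,0.54],"xyz": [-0.79,-0.24,-0.02],"hand": -1},{"twist": [-0.09,0.19,0.54],"xyz": [-0.8,-0.2,-0.04],"hand": -1},{"twist": [-0.09,0.19,0.54],"xyz": [-0.8,-0.17,-0.05],"hand": -1},{"twist": [-0.09,0.19,0.54],"xyz": [-0.81,-0.13,-0.06],"hand": -1},{"twist": [-0.09,0.19,0.54],"xyz": [-0.81,-0.09,-0.08],"hand": -1},{"twist": [-0.09,0.19,0.54],"xyz": [-0.82,-0.05,-0.09],"hand": -1},{"twist": [-0.09,0.19,0.54],"xyz": [-0.82,-0.01,-0.11],"hand": -1},{"twist": [-0.09,0.19,0.54],"xyz": [-0.81,0.03,-0.12],"hand": -1},{"twist": [-0.09,0.19,0.54],"xyz": [-0.81,0.07,-0.13],"hand": -1},{"twist": [-0.09,0.19,0.54],"xyz": [-0.8,0.11,-0.14],"hand": -1}]'

```text
time_s: 2.6
tool_pos: [0.4955, -0.0473, 0.1477]
tool_rot: [-1.835, -2.176, -0.314]
ft_force: [-0.2, -0.2, 0.5]
opening: 0.0853
grasp_force: 0.0
```

```bash
python3 - <<'E'
from h import *
plan(slope(24,-10,36),20,1)
plan(slope(24,-10,136),20,1)
E
```

```text
t 2.6 pos [ 0.4955 -0.0473  0.1477] need deg [-0.5 -0.3 -0.7] dist [-0.004   0.0368 -0.0936]
[-0.1, -0.05, -0.13] [0.06, 0.09, 2.51]
t 2.6 pos [ 0.4955 -0.0473  0.1477] need deg [-0.5 -0.3 -0.7] dist [0.0021 0.0031 0.0004]
[-0.1, -0.05, -0.13] [0.07, 0.06, 0.01]
```

>>> drive_tool --motion '[{"twist": [-0.1,-0.05,-0.13],"xyz": [0.06,0.08,0],"hand": -1},{"xyz": [0,0,0.32],"twist": [0,0,0],"hand": -1},{"xyz": [0,0,0.32],"twist": [0,0,0],"hand": -1},{"xyz": [0,0,0.32],"twist": [0,0,0],"hand": -1},{"xyz": [0,0,0.32],"twist": [0,0,0],"hand": -1},{"xyz": [0,0,0.32],"twist": [0,0,0],"hand": -1},{"xyz": [0,0,0.32],"twist": [0,0,0],"hand": -1},{"xyz": [0,0,0.32],"twist": [0,0,0],"hand": -1},{"xyz": [0,0,0.27],"twist": [0,0,0],"hand": -1},{"xyz": [0,0,0],"twist": [0,0,0],"hand": -1}]'

```text
time_s: 3.85
tool_pos: [0.4915, -0.0096, 0.0537]
tool_rot: [-1.828, -2.193, -0.321]
ft_force: [-0.3, 0.6, -1.1]
opening: 0.0856
grasp_force: 0.0
```

```bash
python3 - <<'E'
from h import *
from station import camera,get_obs
print(get_obs()['ft_force'])
plan(slope(24,-10,36),20,1)
a=camera('side');b=camera('top')
A=cv2.resize(a['color'][150:270,240:390,::-1],None,fx=2.66,fy=2.66*1,interpolation=cv2.INTER_CUBIC)
B=cv2.resize(b['color'][145:265,260:410,::-1],None,fx=2.66,fy=2.66,interpolation=cv2.INTER_CUBIC)
cv2.imwrite('pics/g1.png',np.hstack([A,B]))
E
```

```text
[-0.28103895  0.57265121 -1.08560605]
t 3.85 pos [ 0.4915 -0.0096  0.0537] need deg [-0.1 -0.   0.1] dist [-0.0001 -0.001   0.0003]
[-0.01, -0.0, 0.01] [-0.02, -0.01, -0.02]
```

View pics/g1.png

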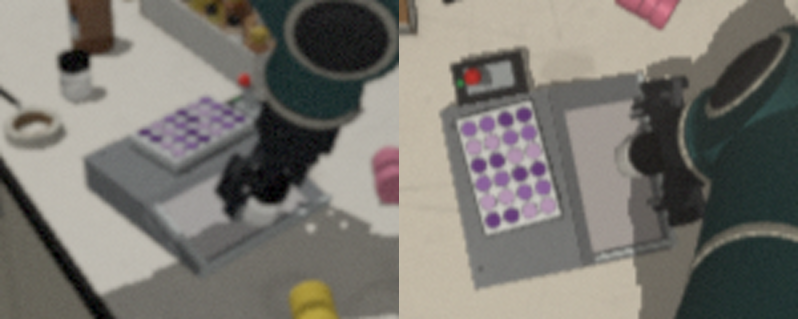

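The jar's cap (right panel, ~(645,152)) sits between the two open fingers and nothing has been disturbed. Closing now.

>>> drive_tool --motion '[{"hand": 1,"xyz": [0,0,0],"twist": [0,0,0]},{"hand": 1,"xyz": [0,0,0],"twist": [0,0,0]},{"hand": 1,"xyz": [0,0,0],"twist": [0,0,0]},{"hand": 1,"xyz": [0,0,0],"twist": [0,0,0]},{"hand": 1,"xyz": [0,0,0],"twist": [0,0,0]},{"hand": 1,"xyz": [0,0,0],"twist": [0,0,0]},{"hand": 1,"xyz": [0,0,0],"twist": [0,0,0]},{"hand": 1,"xyz": [0,0,0],"twist": [0,0,0]},{"hand": 1,"xyz": [0,0,-0.3],"twist": [0,0,0]},{"hand": 1,"xyz": [0,0,-0.3],"twist": [0,0,0]}]' --squeeze 30

```text
time_s: 5.2
tool_pos: [0.4934, -0.0183, 0.0778]
tool_rot: [-1.829, -2.194, -0.322]
ft_force: [-0.3, -0.1, 0.4]
opening: 0.0444
grasp_force: 30.5
```

```bash
python3 - <<'E'
from h import *
mat=np.array([.420,-.301,0])
plan(mat+[0,0,.15],0,16)
E
```

```text
t 5.2 pos [ 0.4934 -0.0183  0.0778] need deg [  0.  -20.    0.1] dist [-0.0734 -0.2827  0.0722]
[0.0, -0.25, 0.0] [-0.35, -0.19, -0.25]
[0.0, -0.25, 0.0] [-0.36, -0.19, -0.24]
[0.0, -0.25, 0.0] [-0.36, -0.19, -0.23]
[0.0, -0.25, 0.0] [-0.37, -0.19, -0.22]
[0.0, -0.25, 0.0] [-0.37, -0.19, -0.22]
[0.0, -0.25, 0.0] [-0.38, -0.19, -0.21]
[0.0, -0.25, 0.0] [-0.38, -0.19, -0.2]
[0.0, -0.25, 0.0] [-0.38, -0.19, -0.19]
[0.0, -0.25, 0.0] [-0.39, -0.19, -0.18]
[0.0, -0.25, 0.0] [-0.39, -0.19, -0.17]
[0.0, -0.25, 0.0] [-0.4, -0.19, -0.17]
[0.0, -0.25, 0.0] [-0.4, -0.19, -0.16]
[0.0, -0.25, 0.0] [-0.4, -0.19, -0.15]
[0.0, -0.25, 0.0] [-0.41, -0.19, -0.14]
[0.0, -0.25, 0.0] [-0.41, -0.19, -0.13]
[0.0, -0.25, 0.0] [-0.41, -0.19, -0.12]
```

>>> drive_tool --motion '[{"twist": [0,-0.25,0],"xyz": [-0.2,0,-0.6],"hand": 1},{"twist": [0,-0.25,0],"xyz": [-0.36,-0.19,-0.5],"hand": 1},{"twist": [0,-0.25,0],"xyz": [-0.36,-0.2,-0.4],"hand": 1},{"twist": [0,-0.25,0],"xyz": [-0.37,-0.2,-0.3],"hand": 1},{"twist": [0,-0.25,0],"xyz": [-0.37,-0.2,-0.2],"hand": 1},{"twist": [0,-0.25,0],"xyz": [-0.38,-0.2,-0.2],"hand": 1},{"twist": [0,-0.25,0],"xyz": [-0.38,-0.2,-0.2],"hand": 1},{"twist": [0,-0.25,0],"xyz": [-0.4,-0.2,-0.2],"hand": 1},{"twist": [0,-0.25,0],"xyz": [-0.4,-0.2,-0.15],"hand": 1},{"twist": [0,-0.25,0],"xyz": [-0.4,-0.2,-0.1],"hand": 1}]'

```text
time_s: 6.45
tool_pos: [0.4536, -0.2011, 0.1516]
tool_rot: [-1.947, -2.335, -0.126]
ft_force: [-0.2, 0.3, -0.8]
opening: 0.0445
grasp_force: 30.6
```

```bash
python3 - <<'E'
from h import *
mat=np.array([.420,-.301,0])
plan(mat+[0,0,.12],0,8)
E
```

```text
t 6.45 pos [ 0.4536 -0.2011  0.1516] need deg [ 0.  -7.4  0.1] dist [-0.0336 -0.0999 -0.0316]
[0.0, -0.18, 0.0] [-0.3, -0.16, 0.06]
[0.0, -0.18, 0.0] [-0.3, -0.16, 0.07]
[0.0, -0.18, 0.0] [-0.3, -0.16, 0.07]
[0.0, -0.18, 0.0] [-0.3, -0.16, 0.08]
[0.0, -0.18, 0.0] [-0.29, -0.16, 0.08]
[0.0, -0.18, 0.0] [-0.29, -0.16, 0.08]
[0.0, -0.18, 0.0] [-0.29, -0.16, 0.09]
[0.0, -0.18, 0.0] [-0.29, -0.16, 0.09]
```

>>> drive_tool --motion '[{"twist": [0,-0.18,0],"xyz": [-0.3,-0.16,0.06],"hand": 1},{"twist": [0,-0.18,0],"xyz": [-0.3,-0.16,0.07],"hand": 1},{"twist": [0,-0.18,0],"xyz": [-0.3,-0.16,0.07],"hand": 1},{"twist": [0,-0.18,0],"xyz": [-0.3,-0.16,0.08],"hand": 1},{"twist": [0,-0.18,0],"xyz": [-0.29,-0.16,0.08],"hand": 1},{"twist": [0,-0.18,0],"xyz": [-0.29,-0.16,0.08],"hand": 1},{"twist": [0,-0.18,0],"xyz": [-0.29,-0.16,0.09],"hand": 1},{"twist": [0,-0.18,0],"xyz": [-0.29,-0.16,0.09],"hand": 1},{"twist": [0,0,0],"xyz": [0,0,0.5],"hand": 1},{"twist": [0,0,0],"xyz": [0,0,0.5],"hand": 1}]'

```text
time_s: 7.7
tool_pos: [0.4201, -0.3003, 0.0789]
tool_rot: [-2.01, -2.411, -0.005]
ft_force: [0.3, 0.7, -0.4]
opening: 0.0452
grasp_force: 30.6
```

```bash
python3 - <<'E'
from h import *
from station import camera
mat=np.array([.420,-.301,0])
plan(mat+[0,0,.040],0,1)
S=camera('side')
A=cv2.resize(S['color'][200:350,320:470,::-1],None,fx=3,fy=3,interpolation=cv2.INTER_CUBIC)
cv2.imwrite('pics/p1.png',A)
E
```

```text
t 7.7 pos [ 0.4201 -0.3003  0.0789] need deg [ 0.  -0.2  0.1] dist [-0.0001 -0.0007 -0.0389]
[0.01, -0.05, 0.01] [-0.02, -0.01, 0.97]
```

View pics/p1.png

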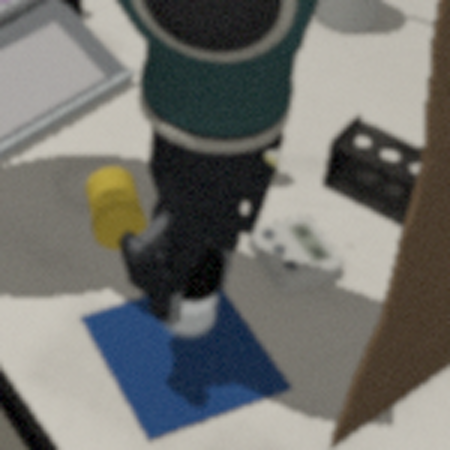

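The jar is held upright over the mat (its base at about (192,320) of the crop). Lowering.

>>> drive_tool --motion '[{"xyz": [0,0,0.25],"twist": [0,0,0],"hand": 1},{"xyz": [0,0,0.25],"twist": [0,0,0],"hand": 1},{"xyz": [0,0,0.15],"twist": [0,0,0],"hand": 1},{"xyz": [0,0,0.1],"twist": [0,0,0],"hand": 1},{"xyz": [0,0,0.08],"twist": [0,0,0],"hand": 1},{"xyz": [0,0,0.05],"twist": [0,0,0],"hand": 1},{"xyz": [0,0,0.05],"twist": [0,0,0],"hand": 1},{"xyz": [0,0,0.03],"twist": [0,0,0],"hand": 1},{"xyz": [0,0,0],"twist": [0,0,0],"hand": 1},{"xyz": [0,0,0],"twist": [0,0,0],"hand": 1}]'

```text
time_s: 9.0
tool_pos: [0.4201, -0.2996, 0.0412]
tool_rot: [-2.009, -2.411, -0.005]
ft_force: [-0.5, 0.4, -0.6]
opening: 0.0444
grasp_force: 30.9
```

Not touching yet; I'll lower it in small steps until I feel contact.

>>> drive_tool --motion '[{"xyz": [0,0,0.04],"twist": [0,0,0],"hand": 1},{"xyz": [0,0,0.03],"twist": [0,0,0],"hand": 1},{"xyz": [0,0,0],"twist": [0,0,0],"hand": 1},{"xyz": [0,0,0],"twist": [0,0,0],"hand": -1},{"xyz": [0,0,0],"twist": [0,0,0],"hand": -1},{"xyz": [0,0,0],"twist": [0,0,0],"hand": -1},{"xyz": [0,0,0],"twist": [0,0,0],"hand": -1},{"xyz": [0,0,0],"twist": [0,0,0],"hand": -1},{"xyz": [0,0,-0.2],"twist": [0,0,0],"hand": -1},{"xyz": [0,0,-0.4],"twist": [0,0,0],"hand": -1}]'

```text
time_s: 10.25
tool_pos: [0.4199, -0.2997, 0.0629]
tool_rot: [-2.009, -2.41, -0.005]
ft_force: [0.0, 0.2, 0.1]
opening: 0.0856
grasp_force: 0.0
```

```bash
python3 - <<'E'
from h import *
plan(V(v,(130,-24,160))[0],20,24)
E
```

```text
t 10.25 pos [ 0.4199 -0.2997  0.0629] need deg [-0.  19.7  0.1] dist [0.047  0.5029 0.0971]
[-0.0, 0.16, 0.0] [0.51, 0.14, -0.1]
[-0.0, 0.16, 0.0] [0.51, 0.14, -0.09]
[-0.0, 0.16, 0.0] [0.51, 0.14, -0.08]
[-0.0, 0.16, 0.0] [0.51, 0.14, -0.08]
[-0.0, 0.16, 0.0] [0.51, 0.14, -0.07]
[-0.0, 0.16, 0.0] [0.51, 0.14, -0.06]
[-0.0, 0.16, 0.0] [0.51, 0.14, -0.05]
[-0.0, 0.16, 0.0] [0.51, 0.14, -0.05]
[-0.0, 0.16, 0.0] [0.52, 0.14, -0.04]
[-0.0, 0.16, 0.0] [0.52, 0.14, -0.03]
[-0.0, 0.16, 0.0] [0.52, 0.14, -0.03]
[-0.0, 0.16, 0.0] [0.52, 0.14, -0.02]
[-0.0, 0.16, 0.0] [0.52, 0.14, -0.01]
[-0.0, 0.16, 0.0] [0.52, 0.14, -0.0]
[-0.0, 0.16, 0.0] [0.52, 0.14, 0.0]
[-0.0, 0.16, 0.0] [0.52, 0.14, 0.01]
[-0.0, 0.16, 0.0] [0.52, 0.14, 0.02]
[-0.0, 0.16, 0.0] [0.52, 0.14, 0.03]
[-0.0, 0.16, 0.0] [0.52, 0.14, 0.03]
[-0.0, 0.16, 0.0] [0.51, 0.14, 0.04]
[-0.0, 0.16, 0.0] [0.51, 0.14, 0.05]
[-0.0, 0.16, 0.0] [0.51, 0.14, 0.06]
[-0.0, 0.16, 0.0] [0.51, 0.14, 0.06]
[-0.0, 0.16, 0.0] [0.51, 0.14, 0.07]
```

>>> drive_tool --motion '[{"xyz": [0,0,-0.9],"twist": [0,0,0],"hand": -1},{"xyz": [0,0,-0.9],"twist": [0,0,0],"hand": -1},{"xyz": [0,0,-0.9],"twist": [0,0,0],"hand": -1},{"xyz": [0.8,0.22,0],"twist": [0,0,0],"hand": -1},{"xyz": [0.8,0.22,0],"twist": [0,0,0],"hand": -1},{"xyz": [0.8,0.22,0],"twist": [0,0,0],"hand": -1},{"xyz": [0.8,0.22,0],"twist": [0,0,0],"hand": -1},{"xyz": [0.8,0.22,0],"twist": [0,0,0],"hand": -1},{"xyz": [0.8,0.22,0],"twist": [0,0,0],"hand": -1},{"xyz": [0.8,0.22,0],"twist": [0,0,0],"hand": -1}]'

```text
time_s: 11.5
tool_pos: [0.4405, -0.0678, 0.1725]
tool_rot: [-2.01, -2.411, -0.007]
ft_force: [0.4, -0.6, -0.8]
opening: 0.0852
grasp_force: 0.0
```

```bash
python3 - <<'E'
from h import *
plan(V(v,(132,-24,130))[0],20,10)
E
```

```text
t 11.5 pos [ 0.4405 -0.0678  0.1725] need deg [ 0.1 19.7  0.1] dist [ 0.026   0.273  -0.0425]
[0.0, 0.39, 0.0] [0.66, 0.19, 0.11]
[0.0, 0.39, 0.0] [0.66, 0.19, 0.13]
[0.0, 0.39, 0.0] [0.65, 0.19, 0.15]
[0.0, 0.39, 0.0] [0.64, 0.19, 0.18]
[0.0, 0.39, 0.0] [0.64, 0.19, 0.2]
[0.0, 0.39, 0.0] [0.63, 0.19, 0.22]
[0.0, 0.39, 0.0] [0.62, 0.19, 0.24]
[0.0, 0.39, 0.0] [0.61, 0.19, 0.26]
[0.0, 0.39, 0.0] [0.6, 0.19, 0.28]
[0.0, 0.39, 0.0] [0.59, 0.19, 0.31]
```

>>> drive_tool --motion '[{"twist": [0,0.39,0],"xyz": [0.66,0.19,0.11],"hand": -1},{"twist": [0,0.39,0],"xyz": [0.66,0.19,0.13],"hand": -1},{"twist": [0,0.39,0],"xyz": [0.65,0.19,0.15],"hand": -1},{"twist": [0,0.39,0],"xyz": [0.64,0.19,0.18],"hand": -1},{"twist": [0,0.39,0],"xyz": [0.64,0.19,0.2],"hand": -1},{"twist": [0,0.39,0],"xyz": [0.63,0.19,0.22],"hand": -1},{"twist": [0,0.39,0],"xyz": [0.62,0.19,0.24],"hand": -1},{"twist": [0,0.39,0],"xyz": [0.61,0.19,0.26],"hand": -1},{"twist": [0,0.39,0],"xyz": [0.6,0.19,0.28],"hand": -1},{"twist": [0,0.39,0],"xyz": [0.59,0.19,0.31],"hand": -1}]'

```text
time_s: 12.75
tool_pos: [0.4681, 0.2047, 0.1297]
tool_rot: [-1.83, -2.196, -0.322]
ft_force: [0.2, 0.1, -0.2]
opening: 0.0854
grasp_force: 0.0
```

```bash
python3 - <<'E'
from h import *
from station import camera
plan(V(v,(132,-24,70))[0],20,1)
a=camera('side');b=camera('top')
A=cv2.resize(a['color'][110:260,240:390,::-1],None,fx=2.66,fy=2.66,interpolation=cv2.INTER_CUBIC)
B=cv2.resize(b['color'][110:260,230:380,::-1],None,fx=2.66,fy=2.66,interpolation=cv2.INTER_CUBIC)
cv2.imwrite('pics/g2.png',np.hstack([A,B]))
# jar check: black cap on mat in both images
for c,box in((a,(280,345,340,425)),(b,(200,255,428,482))):
    g=c['color'][box[0]:box[1],box[2]:box[3]].max(2);y,x=np.where(g<45)
    print(len(x),ray(c,(x.mean()+box[2],y.mean()+box[0]),.061) if len(x) else None)
E
```

```text
t 12.75 pos [0.4681 0.2047 0.1297] need deg [0.  0.1 0.1] dist [-0.0016  0.0005 -0.0597]
[0.01, 0.03, 0.02] [-0.49, -0.04, 1.41]
268 [ 0.42005347 -0.3013689   0.061     ]
195 [ 0.42077714 -0.29862761  0.061     ]
```

View pics/g2.png

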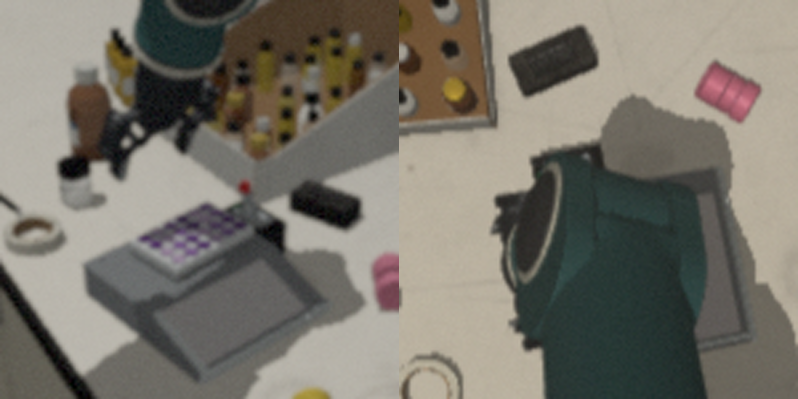

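The jar stands on the mat at about (0.420, -0.300), within 2 mm of its centre. The open gripper hovers left of the deck. Now I'll work out where the open fingertips actually are.

```bash
python3 - <<'E'
from h import *
d=pickle.load(open('cam0.pkl','rb'));S=d['side']
p=np.array([.4681,.2047,.1297]);Rt=R.from_rotvec([-1.83,-2.196,-.322]).as_matrix()
print('tip px near',240+120/2.66,110+176/2.66,'far',240+186/2.66,110+150/2.66)
for yy in(-50,50):
  for dd in(0,4,10,17):
    print(yy,dd,proj(S,p+Rt@(np.array([0,yy,dd])/1e3)).round(1))
E
```

```text
tip px near 285.1127819548872 176.16541353383457 far 309.9248120300752 166.39097744360902
-50 0 [[282.7 176. ]]
-50 4 [[282.6 176.9]]
-50 10 [[282.3 178.2]]
-50 17 [[282.  179.8]]
50 0 [[308.3 165.3]]
50 4 [[308.1 166.2]]
50 10 [[307.8 167.5]]
50 17 [[307.4 169.1]]
```

>>> drive_tool --motion '[{"twist": [0,0,0],"xyz": [-0.12,0,0.34],"hand": -1},{"twist": [0,0,0],"xyz": [-0.12,0,0.34],"hand": -1},{"twist": [0,0,0],"xyz": [-0.12,0,0.34],"hand": -1},{"twist": [0,0,0],"xyz": [-0.13,-0.04,0.34],"hand": -1},{"twist": [0,0,0],"xyz": [-0.13,0,0.32],"hand": -1},{"twist": [0,0,0],"xyz": [-0.09,0,-0.03],"hand": -1},{"twist": [0,0,0],"xyz": [-0.09,0,-0.03],"hand": -1},{"twist": [0,0,0],"xyz": [-0.09,0,-0.03],"hand": -1},{"twist": [0,0,0],"xyz": [-0.09,0,-0.04],"hand": -1},{"twist": [0,0,0],"xyz": [-0.09,0,-0.04],"hand": -1}]'

```text
time_s: 14.1
tool_pos: [0.47, 0.1839, 0.0576]
tool_rot: [-1.831, -2.197, -0.32]
ft_force: [0.4, 1.7, 0.2]
opening: 0.0855
grasp_force: 0.3
```

```bash
cat >> h.py <<'E'
def iv(w): return (RV.T@(np.array(w)-[v[0],v[1],0]))*1e3
E
python3 - <<'E'
from h import *
from station import get_obs
print(iv(get_obs()['tool_pos']))
plan(V(v,(60,-24,58))[0],20,1)
E
```

```text
[110.40421537 -23.6463338   57.57801623]
t 14.1 pos [0.47   0.1839 0.0576] need deg [0.  0.2 0.1] dist [ 0.0094 -0.0495  0.0004]
[0.0, 0.04, 0.02] [-1.18, 0.01, -0.44]
```

Contact (about 1.7 N). Pushing over the edge.

>>> drive_tool --motion '[{"twist": [0,0,0],"xyz": [-0.16,0,-0.06],"hand": -1},{"twist": [0,0,0],"xyz": [-0.16,0,-0.06],"hand": -1},{"twist": [0,0,0],"xyz": [-0.16,0,-0.06],"hand": -1},{"twist": [0,0,0],"xyz": [-0.16,0,-0.06],"hand": -1},{"twist": [0,0,0],"xyz": [-0.16,0,-0.06],"hand": -1},{"twist": [0,0,0],"xyz": [-0.16,0,-0.06],"hand": -1},{"twist": [0,0,0],"xyz": [-0.16,0,-0.06],"hand": -1},{"twist": [0,0,0],"xyz": [-0.16,0,-0.06],"hand": -1},{"twist": [0,0,0],"xyz": [-0.16,0,-0.06],"hand": -1},{"twist": [0,0,0],"xyz": [0,0,0],"hand": -1}]'

```text
time_s: 15.35
tool_pos: [0.4811, 0.1229, 0.0582]
tool_rot: [-1.832, -2.196, -0.32]
ft_force: [-0.0, 1.0, 0.8]
opening: 0.0852
grasp_force: 0.0
```

```bash
python3 - <<'E'
from h import *
from station import camera,get_obs
print(iv(get_obs()['tool_pos']))
a=camera('side')
A=cv2.resize(a['color'][140:260,230:390,::-1],None,fx=4,fy=4,interpolation=cv2.INTER_CUBIC)
cv2.imwrite('pics/s3.png',A)
E
```

```text
[ 48.42958127 -23.67198747  58.15107928]
```

View pics/s3.png

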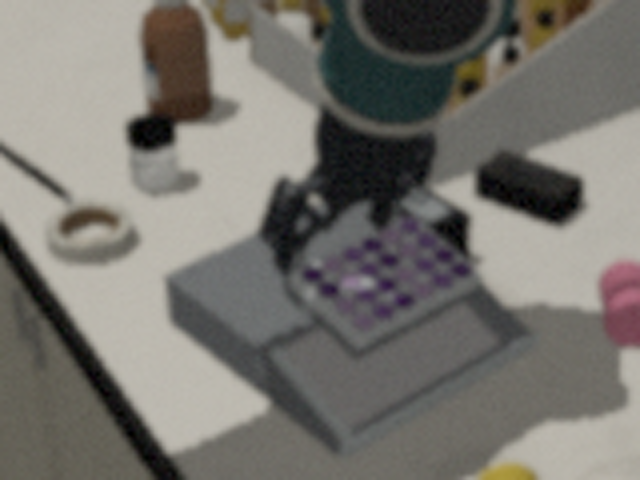

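The plate has tipped cleanly onto the slope and lies roughly square, its lower edge about 30 mm short of the ledge. Continuing the push.

>>> drive_tool --motion '[{"twist": [0,0,0],"xyz": [-0.16,0,-0.06],"hand": -1},{"twist": [0,0,0],"xyz": [-0.16,0,-0.06],"hand": -1},{"twist": [0,0,0],"xyz": [-0.16,0,-0.06],"hand": -1},{"twist": [0,0,0],"xyz": [-0.16,0,-0.06],"hand": -1},{"twist": [0,0,0],"xyz": [-0.16,0,-0.06],"hand": -1},{"twist": [0,0,0],"xyz": [-0.16,0,-0.06],"hand": -1},{"twist": [0,0,0],"xyz": [-0.1,0,-0.03],"hand": -1},{"twist": [0,0,0],"xyz": [-0.1,0,0],"hand": -1},{"twist": [0,0,0],"xyz": [-0.05,0,0],"hand": -1},{"twist": [0,0,0],"xyz": [0,0,0],"hand": -1}]'

```text
time_s: 16.65
tool_pos: [0.49, 0.0735, 0.0564]
tool_rot: [-1.831, -2.196, -0.319]
ft_force: [0.5, -0.1, 0.3]
opening: 0.0853
grasp_force: 0.0
```

```bash
python3 - <<'E'
from h import *
from station import get_obs
o=get_obs();print(iv(o['tool_pos']),RV.T@o['ft_force'])
plan(slope(97,-24,10),20,1)
E
```

```text
[ -1.81366866 -23.6234204   56.35907401] [-0.20724928 -0.48853023  0.29549005]
t 16.65 pos [0.49   0.0735 0.0564] need deg [-0.   0.2  0.1] dist [ 0.0013 -0.0053 -0.0018]
[-0.0, 0.04, 0.01] [-0.14, 0.01, -0.0]
```

>>> drive_tool --motion '[{"twist": [0,0,0],"xyz": [-0.05,0,0],"hand": -1},{"twist": [0,0,0],"xyz": [-0.05,0,0],"hand": -1},{"twist": [0,0,0],"xyz": [-0.03,0,0],"hand": -1},{"twist": [0,0,0],"xyz": [0,0,0],"hand": -1},{"twist": [0,0,0],"xyz": [0,0,0],"hand": -1},{"twist": [0,0,0],"xyz": [0,0,0],"hand": -1},{"twist": [0,0,0],"xyz": [0,0,0],"hand": -1},{"twist": [0,0,0],"xyz": [0,0,0],"hand": -1},{"twist": [0,0,0],"xyz": [0,0,0],"hand": -1},{"twist": [0,0,0],"xyz": [0,0,0],"hand": -1}]'

```text
time_s: 17.9
tool_pos: [0.4907, 0.0695, 0.0549]
tool_rot: [-1.829, -2.196, -0.32]
ft_force: [-3.1, 5.0, 5.3]
opening: 0.0853
grasp_force: 3.1
```

```bash
python3 - <<'E'
from h import *
from station import get_obs,camera
o=get_obs();print(iv(o['tool_pos']),RV.T@o['ft_force'])
plan(slope(97,-24,10),20,1)
a=camera('side');b=camera('top')
pickle.dump({'side':a,'top':b},open('cam1.pkl','wb'))
# purple wells mask -> expected area/centroid
for n,c in(('side',a),('top',b)):
    m=cv2.inRange(cv2.cvtColor(c['color'],cv2.COLOR_RGB2HSV),(125,50,40),(160,255,255))
    m[:150]=0;m[260:]=0;m[:,:270]=0;m[:,375:]=0
    y,x=np.where(m>0);print(n,len(x),x.mean(),y.mean(),x.min(),x.max(),y.min(),y.max())
    for yy in(-26,-22):print(proj(c,[slope(42.5,yy,20),slope(47.5,yy,20)]).round(1).tolist())
E
```

```text
[ -5.89733731 -23.58937194  54.88590235] [5.47869058 2.19486212 5.28236811]
t 17.9 pos [0.4907 0.0695 0.0549] need deg [-0.   0.2  0.1] dist [ 0.0006 -0.0013 -0.0003]
[-0.01, 0.03, 0.02] [-0.03, 0.01, -0.0]
side 197 337.51776649746193 219.73604060913706 317 357 206 232
[[337.5, 220.4], [336.5, 219.2]]
[[336.5, 220.9], [335.4, 219.7]]<stdin>:11: RuntimeWarning: Mean of empty slice.
  ret = ret.dtype.type(ret / rcount)
Traceback (most recent call last):
ValueError: zero-size array to reduction operation minimum which has no identity
```

The plate has reached the ledge (about 7.6 N) and the wells centroid agrees. Now I'll back off, close the fingers and go round to the far end.

>>> drive_tool --motion '[{"twist": [0,0,0],"xyz": [0.1,0,0],"hand": -1},{"twist": [0,0,0],"xyz": [0,0,-0.6],"hand": -1},{"twist": [0,0,0],"xyz": [0,0,-0.6],"hand": -1},{"twist": [0,0,0],"xyz": [0,0,-0.6],"hand": 1},{"twist": [0,0,0],"xyz": [-0.4,0.58,0],"hand": 1},{"twist": [0,0,0],"xyz": [-0.4,0.58,0],"hand": 1},{"twist": [0,0,0],"xyz": [-0.4,0.58,0],"hand": 1},{"twist": [0,0,0],"xyz": [-0.4,0.58,0],"hand": 1},{"twist": [0,0,0],"xyz": [0,0,0],"hand": 1},{"twist": [0,0,0],"xyz": [0,0,0],"hand": 1}]'

```text
time_s: 19.25
tool_pos: [0.5963, 0.0062, 0.102]
tool_rot: [-1.831, -2.196, -0.319]
ft_force: [-0.8, 0.3, 0.1]
opening: 0.0002
grasp_force: 0.0
```

```bash
python3 - <<'E'
from h import *
from station import get_obs,camera
plan(slope(38,-117,23),20,1)
b=camera('top')
m=cv2.inRange(cv2.cvtColor(b['color'],cv2.COLOR_RGB2HSV),(120,40,40),(165,255,255))
m[:150]=0;m[260:]=0;m[:,:270]=0;m[:,375:]=0
y,x=np.where(m>0);print(len(x),x.min(),x.max(),y.min(),y.max())
print(proj(b,[slope(42.5,yy,20) for yy in(-89,-26,37)]).round(1).tolist())
cv2.imwrite('pics/t4.png',cv2.resize(b['color'][140:260,270:390,::-1],None,fx=4.8,fy=4.8,interpolation=cv2.INTER_CUBIC))
E
```

```text
t 19.25 pos [0.5963 0.0062 0.102 ] need deg [-0.   0.2  0.1] dist [-0.0027  0.0197 -0.0554]
[-0.01, 0.04, 0.01] [-0.0, 0.02, 1.47]
438 328 356 180 221
[[338.4, 177.2], [342.8, 199.4], [347.4, 221.8]]
```

>>> drive_tool --motion '[{"twist": [0,0,0],"xyz": [0,0.02,0.5],"hand": 1},{"twist": [0,0,0],"xyz": [0,0,0.5],"hand": 1},{"twist": [0,0,0],"xyz": [0,0,0.45],"hand": 1},{"twist": [0,0,0],"xyz": [0,0,0],"hand": 1},{"twist": [0,0,0],"xyz": [0,-0.12,0],"hand": 1},{"twist": [0,0,0],"xyz": [0,-0.12,0],"hand": 1},{"twist": [0,0,0],"xyz": [0,-0.12,0],"hand": 1},{"twist": [0,0,0],"xyz": [0,-0.12,0],"hand": 1},{"twist": [0,0,0],"xyz": [0,-0.12,0],"hand": 1},{"twist": [0,0,0],"xyz": [0,-0.12,0],"hand": 1}]'

```text
time_s: 20.55
tool_pos: [0.5657, 0.0201, 0.0478]
tool_rot: [-1.831, -2.197, -0.32]
ft_force: [4.0, -0.6, 2.0]
opening: -0.0004
grasp_force: 1.5
```

```bash
cat > st.py <<'E'
from h import *
from station import get_obs,camera
o=get_obs();print(o['time_s'],iv(o['tool_pos']).round(1),(RV.T@o['ft_force']).round(1))
E
python3 st.py
```

```text
20.55 [-67.9 -88.6  47.8] [-1.3 -3.8  2. ]
```

>>> drive_tool --motion '[{"twist": [0,0,0],"xyz": [0,-0.1,0],"hand": 1},{"twist": [0,0,0],"xyz": [0,-0.1,0],"hand": 1},{"twist": [0,0,0],"xyz": [0,-0.1,0],"hand": 1},{"twist": [0,0,0],"xyz": [0,-0.1,0],"hand": 1},{"twist": [0,0,0],"xyz": [0,-0.1,0],"hand": 1},{"twist": [0,0,0],"xyz": [0,-0.05,0],"hand": 1},{"twist": [0,0,0],"xyz": [0,0,0],"hand": 1},{"twist": [0,0,0],"xyz": [0,0,0],"hand": 1},{"twist": [0,0,0],"xyz": [0,0,0],"hand": 1},{"twist": [0,0,0],"xyz": [0,0,0],"hand": 1}]'

```text
time_s: 21.8
tool_pos: [0.5439, 0.0163, 0.0474]
tool_rot: [-1.83, -2.196, -0.319]
ft_force: [0.7, -0.7, 0.9]
opening: -0.0001
grasp_force: 0.0
```

```bash
python3 st.py
```

```text
21.8 [-67.7 -66.4  47.4] [-0.8 -0.6  0.9]
```

>>> drive_tool --motion '[{"twist": [0,0,0],"xyz": [0,-0.04,0],"hand": 1},{"twist": [0,0,0],"xyz": [0,-0.03,0],"hand": 1},{"twist": [0,0,0],"xyz": [0,-0.03,0],"hand": 1},{"twist": [0,0,0],"xyz": [0,0,0],"hand": 1},{"twist": [0,0,0],"xyz": [0,0,0],"hand": 1},{"twist": [0,0,0],"xyz": [0,0,0],"hand": 1},{"twist": [0,0,0],"xyz": [0,0,0],"hand": 1},{"twist": [0,0,0],"xyz": [0,0,0],"hand": 1},{"twist": [0,0,0],"xyz": [0,0,0],"hand": 1},{"twist": [0,0,0],"xyz": [0,0,0],"hand": 1}]'

```text
time_s: 23.05
tool_pos: [0.5403, 0.0156, 0.0476]
tool_rot: [-1.831, -2.197, -0.32]
ft_force: [5.1, 1.7, 0.1]
opening: -0.0
grasp_force: 2.6
```

```bash
python3 st.py
```

```text
23.05 [-67.8 -62.7  47.6] [ 0.8 -5.4  0.1]
```

>>> drive_tool --motion '[{"twist": [0,0,0],"xyz": [0,-0.03,0],"hand": 1},{"twist": [0,0,0],"xyz": [0,0,0],"hand": 1},{"twist": [0,0,0],"xyz": [0,0,0],"hand": 1},{"twist": [0,0,0],"xyz": [0,0,0],"hand": 1},{"twist": [0,0,0],"xyz": [0,0,0],"hand": 1},{"twist": [0,0,0],"xyz": [0,0,0],"hand": 1},{"twist": [0,0,0],"xyz": [0,0,0],"hand": 1},{"twist": [0,0,0],"xyz": [0,0,0],"hand": 1},{"twist": [0,0,0],"xyz": [0,0,0],"hand": 1},{"twist": [0,0,0],"xyz": [0,0,0],"hand": 1}]'

```text
time_s: 24.3
tool_pos: [0.5401, 0.0154, 0.048]
tool_rot: [-1.832, -2.198, -0.322]
ft_force: [10.3, 2.6, -0.8]
opening: -0.0002
grasp_force: 5.2
```

```bash
python3 st.py
```

```text
24.3 [-67.9 -62.5  48. ] [  0.7 -10.6  -0.8]
```

Firm against the fence. Back off, lift, and move above the upper edge for a finishing push to the ledge.

>>> drive_tool --motion '[{"twist": [0,0,0],"xyz": [0,0.15,0],"hand": 1},{"twist": [0,0,0],"xyz": [0,0,-0.5],"hand": 1},{"twist": [0,0,0],"xyz": [0,0,-0.5],"hand": 1},{"twist": [0,0,0],"xyz": [0,0,-0.5],"hand": 1},{"twist": [0,0,0],"xyz": [0.42,-0.53,0],"hand": -1},{"twist": [0,0,0],"xyz": [0.42,-0.53,0],"hand": -1},{"twist": [0,0,0],"xyz": [0.42,-0.53,0],"hand": -1},{"twist": [0,0,0],"xyz": [0.42,-0.53,0],"hand": -1},{"twist": [0,0,0],"xyz": [0,0,0],"hand": -1},{"twist": [0,0,0],"xyz": [0,0,0],"hand": -1}]'

```text
time_s: 25.55
tool_pos: [0.4545, 0.043, 0.1275]
tool_rot: [-1.831, -2.197, -0.321]
ft_force: [-0.2, 0.0, -0.5]
opening: 0.0856
grasp_force: 0.0
```

```bash
python3 - <<'E'
from h import *
from station import camera
plan(slope(105,15,10),20,1)
a=camera('side')
m=cv2.inRange(cv2.cvtColor(a['color'],cv2.COLOR_RGB2HSV),(125,50,40),(160,255,255))
m[:150]=0;m[260:]=0;m[:,:270]=0;m[:,375:]=0
y,x=np.where(m>0);print(len(x),x.mean(),y.mean());print(proj(a,[slope(42.5,16.5,20),slope(47.5,16.5,20),slope(42.5,11,20)]).round(1).tolist())
pickle.dump(a,open('s5.pkl','wb'))
cv2.imwrite('pics/s5.png',cv2.resize(a['color'][150:270,250:390,::-1],None,fx=5,fy=5,interpolation=cv2.INTER_CUBIC))
E
```

```text
t 25.55 pos [0.4545 0.043  0.1275] need deg [0.1 0.2 0.1] dist [-0.0028  0.0256 -0.0701]
[0.01, 0.05, 0.02] [0.01, 0.04, 1.87]
216 327.6759259259259 225.2685185185185
[[326.5, 226.3], [325.5, 225.1], [328.0, 225.5]]
```

View pics/s5.png

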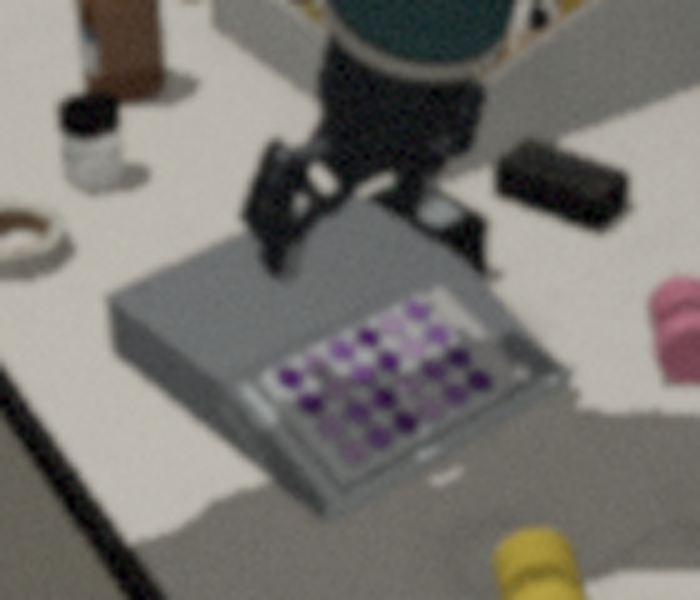

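The plate lies at the ledge and against the fence. I'll finish with one light squaring push along the slope.

>>> drive_tool --motion '[{"twist": [0,0,0],"xyz": [0.02,0.04,0.5],"hand": -1},{"twist": [0,0,0],"xyz": [0,0,0.5],"hand": -1},{"twist": [0,0,0],"xyz": [0,0,0.5],"hand": -1},{"twist": [0,0,0],"xyz": [0,0,0.35],"hand": -1},{"twist": [0,0,0],"xyz": [-0.08,0,0],"hand": -1},{"twist": [0,0,0],"xyz": [-0.05,0,0],"hand": -1},{"twist": [0,0,0],"xyz": [-0.05,0,0],"hand": -1},{"twist": [0,0,0],"xyz": [0,0,0],"hand": -1},{"twist": [0,0,0],"xyz": [0,0,0],"hand": -1},{"twist": [0,0,0],"xyz": [0,0,0],"hand": -1}]'

```text
time_s: 26.85
tool_pos: [0.4519, 0.0624, 0.055]
tool_rot: [-1.831, -2.197, -0.32]
ft_force: [0.2, 0.6, 0.7]
opening: 0.0854
grasp_force: 0.2
```

```bash
python3 st.py; python3 -c "
from h import *
plan(slope(98.4,16,10),20,1)"
```

```text
26.85 [-6.  15.9 55. ] [ 0.5 -0.3  0.7]
t 26.85 pos [0.4519 0.0624 0.055 ] need deg [-0.   0.2  0.1] dist [-0.0001 -0.      0.    ]
[-0.0, 0.04, 0.02] [0.0, -0.0, -0.0]
```

>>> drive_tool --motion '[{"twist": [0,0,0],"xyz": [-0.03,0,0],"hand": -1},{"twist": [0,0,0],"xyz": [-0.02,0,0],"hand": -1},{"twist": [0,0,0],"xyz": [0,0,0],"hand": -1},{"twist": [0,0,0],"xyz": [0,0,0],"hand": -1},{"twist": [0,0,0],"xyz": [0,0,0],"hand": -1},{"twist": [0,0,0],"xyz": [0,0,0],"hand": -1},{"twist": [0,0,0],"xyz": [0,0,0],"hand": -1},{"twist": [0,0,0],"xyz": [0,0,0],"hand": -1},{"twist": [0,0,0],"xyz": [0,0,0],"hand": -1},{"twist": [0,0,0],"xyz": [0,0,0],"hand": -1}]'

```text
time_s: 28.1
tool_pos: [0.4519, 0.0622, 0.0549]
tool_rot: [-1.827, -2.196, -0.321]
ft_force: [-3.3, 10.0, 13.8]
opening: 0.0856
grasp_force: 7.4
```

```bash
python3 st.py
```

```text
28.1 [-6.1 15.9 54.9] [10.4  1.5 13.8]
```

>>> drive_tool --motion '[{"twist": [0,0,0],"xyz": [0.05,0,0],"hand": -1},{"twist": [0,0,0],"xyz": [0.1,0,0],"hand": -1},{"twist": [0,0,0],"xyz": [0,0,-0.7],"hand": -1},{"twist": [0,0,0],"xyz": [0,0,-0.9],"hand": -1},{"twist": [0,0,0],"xyz": [0,0,-0.9],"hand": -1},{"twist": [0,0,0],"xyz": [0.8,-0.2,0],"hand": -1},{"twist": [0,0,0],"xyz": [0.8,-0.2,0],"hand": -1},{"twist": [0,0,0],"xyz": [0.8,-0.2,0],"hand": -1},{"twist": [0,0,0],"xyz": [0.8,-0.2,0],"hand": -1},{"twist": [0,0,0],"xyz": [0.8,-0.2,0],"hand": -1}]'

```text
time_s: 29.35
tool_pos: [0.3902, 0.1745, 0.2049]
tool_rot: [-1.831, -2.196, -0.32]
ft_force: [0.6, 0.7, 0.1]
opening: 0.0853
grasp_force: 0.0
```

```bash
python3 - <<'E'
from st import *
b=camera('top')
print(proj(b,V(v,(73.3,-123,80))))
for n,p,z in[('vial',(413,161),0),('oj',(216,227),0)]: pass
B=cv2.resize(b['color'][150:260,190:480,::-1],None,fx=2.7,fy=2.7,interpolation=cv2.INTER_CUBIC)
# overlay predicted plate top outline at home as small dots beneath
C=b['color'][150:260,270:380,::-1].copy();C=cv2.resize(C,None,fx=2.7,fy=2.7,interpolation=cv2.INTER_CUBIC)
D=C.copy()
q=proj(b,[slope(0,80,20),slope(85,80,20),slope(85,-47,20),slope(0,-47,20)])
cv2.polylines(D,[((q-[270,150]+.5)*2.7-.5).round().astype(np.int32)],True,(0,255,0),1)
W=np.zeros((297,B.shape[1],3),np.uint8);W[:,:297]=C;W[:,320:617]=D
cv2.imwrite('pics/f.png',np.vstack([B,W]))
print(B.shape)
E
```

```text
29.35 [115.4  56.6 204.9] [ 0.6 -0.8  0.1]
[[287.50892436 173.32597868]]
(297, 783, 3)
```

View pics/f.png

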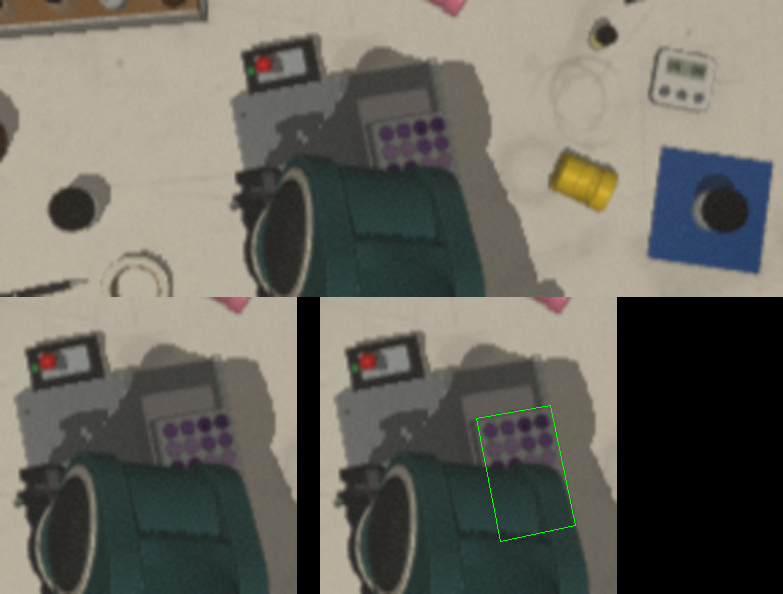

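The plate matches the predicted home outline, the toggle's ball is by the green dot, the jar stands on the mat, and the arm is clear of everything. Handing in.

```bash
python3 -c "
from station import sign_off
print(sign_off())"
```

```text
the job is handed in; nothing more can be done
None
```

I handed the job in at about 29 s, and the hand-in returned no verdict: the jar stands upright within about 2 mm of the mat's centre, the plate lies on the slope pushed firmly against both ledge and fence, and the toggle was already on, so I left it alone.

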